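# Take up the end float of a slab roller

## Robot

A 6-joint arm with a two-finger parallel gripper is mounted at the origin on the work surface. World frame = base frame: x ahead of the robot, y to its left, z up, the work surface at z = 0. Lengths are in m, angles in rad, forces in N, time in s.
With the tool pointing down it reaches from about 0.35 to 0.775 m from the base axis. Payload 5.5 kg.
Tool frame: the origin (TCP) lies midway between the tips of the shut fingers; the grasp point (between the pads) lies 19 mm behind it; z points along the fingers, y is the line along which they close (so a half turn about z gives the same grasp; the last joint's range is limited). The gripper opens to 85 mm and grips with 20 to 120 N. Pads are 22 mm wide; open, the fingers measure 114 mm over their backs; the gripper's body (76 mm by 85 mm) begins 54 mm behind the grasp point. The pads swing forward as they close: fully open they stand 13 mm farther back than shut.
Start: joints at [-1.39, 0.313, 0.046, 1.304, 0, 1.431], TCP at [0.181, -0.546, 0.208] pointing down, gripper open.
Joint ranges: [-2.76, 2.76], [-0.86, 1.69], [-1.03, 1.26], [-2.2, 2.34], [-1.47, 1.5], [-3.14, 3.14]. Speed limits (rad/s): [2.57, 2.57, 3.14, 3.14, 3.14, 3.14].

## Interface

Orientations are given as a unit quaternion [w, x, y, z].
In Python, from workcell import telemetry, imaging, env gives the robot as it stands. The module is installed in compiled form; this text tells all that it offers.
- The arm moves only by the tool step_arm, never from a script. Its argument "moves" is a list of rows, each a list of 3 entries, a list of its own where there are three numbers: the shift along the tool's x, y, z in mm, then the turn, a rotation vector about the tool's x, y, z in rad, then the finger opening in mm, from 0 to 85.4. A call has 1 to 8 rows; each row is the pose to reach, as a shift and turn from the pose commanded when the call began, along the tool's axes at that moment; what a row does not reach only later rows make up. A row lasts 1/12 s, in which the tool goes at most 41.7 mm and 7.16 degrees, less where a joint would pass 70% of its speed; a pose out of reach is approached as far as the arm can. A call with a gripper value outside its range is refused whole. The fingers move at their own pace and stop on an object; "grip_force" is the grip in N (left out, the last holds). Time passes only in rows, so rows that repeat a pose let the fingers close. It gives the time, the measured TCP pose, the force, the opening and the grip force at its end, in the units of the state.
- telemetry.get_state(): the state, without advancing time (a new reading comes with each control period).
- imaging.read_camera(name): name is "scene" or "top" or "wrist"; returns the picture (400x640x3 uint8, red, green, blue); there is no depth.
- imaging.camera_params(name): a dict with "camera_matrix" (3x3 intrinsics, pixels), "pose" (4x4, takes a point from camera to world coordinates). Camera axes: x right, y up, looking along -z (the intrinsics and any distortion apply to the point x, -y, -z); pixel columns grow to the right and rows downward; lengths in m; the calibration is good to about 2 mm. A picture is of the moment at which its call begins: read the wrist's pose just before it. camera_params takes no time and is no camera call; for the wrist camera it gives the pose at the moment of the call.
- env.hand_in(): hands the job in; it is judged then, once.
The state is a dict: "clock": time; "joint_pos": joint angles; "qvel": joint speeds; "tau": joint torques, N m; "tcp_pos": TCP position; "orientation": TCP orientation; "wrist_force": force on the tool from outside, world axes, zero at the start; "ft_torque": the same for the moment, N m; "finger_gap": finger opening in m; "grip_force": force on a finger pad.
Only numpy, scipy, OpenCV 4.12 (cv2) and the standard library are available. Lean on these libraries where they do the work, as an engineer would, in place of code of your own. Each camera call takes 0.05 s, during which the arm holds its last target. There are 200 camera calls.

## Task

The roller of the small blue slab roller has end float. Holding the red knob, push the roller slowly in along its shaft until you feel it come up firmly against the inner stop, then pull it back out until you feel it come up against the yellow collar, but gently, with only about 4 N on it: the collar is held only by friction and must not be dragged along. Then slide the yellow collar in until it holds the roller firmly against the inner stop with no float left, let go and leave it so; never press on the inner stop with more than about 10 N, and leave the tub, bowl and jar alone.

Things in the scene. Friction and masses are not known exactly. Their poses are not given: they have to be found in the camera images.
- frame: Fixed blue frame of the tabletop slab roller: base plate 365 x 150 x 12 mm, two bearing posts, plywood bed. Origin: underside of the base, on the vertical plane of the shaft. Its x axis is the direction of the shaft, pointing IN, from the red knob to the closed grey end housing; its z is up. The shaft's axis lies 85 mm above the table. The bearing posts stand at frame x = -85 mm and +125 mm, 119 mm high with their bolts.
- roller: Loose roller and shaft, about 0.6 kg: wooden roller 48 mm in diameter, steel shaft 16 mm in diameter and 376 mm long with a domed inner end, in two bearings with 1 to 2 mm of play across; it turns freely and slides along its axis against a drag of about 2 to 9 N. Origin on the axis; its x axis points in along the shaft; it may turn about x. Its travel is bounded inwards by the inner stop and outwards by the collar.
- knob (a point): Centre of the red cylindrical knob on the outer end of the shaft, where it is to be pinched from above, across the shaft: 32 mm in diameter, 32 mm long, with a 38 mm rim at its outer end; on the shaft's axis.
- shoulder (a point): On the shaft's axis, in the outer face of the dark steel disc (30 mm in diameter, 8 mm thick) fixed on the shaft 83 mm inwards of the knob's centre: the face that the collar bears on. Axes as those of roller.
- end_housing: Closed grey housing (34 x 50 x 117 mm) at the inner end of the frame; origin under its middle at the table. Hidden inside is the inner stop, a fixed plate that the shaft's end meets. Its place varies by 12 mm and is not measured: it must be felt, and met slowly (10 mm/s or less): at 30 mm/s the knock alone passes 15 N. From the start the roller can go in 3 to 18 mm.
- collar_face (a point): On the shaft's axis, in the inward face of the yellow thrust collar, a block 22 mm long, 56 mm wide and 107 mm high round the shaft, on rails of the frame. It slides along the shaft's direction, 36 mm in all, held by a dry friction of about 10 N, and stays where it is left. At the start it is 3 to 14 mm outwards of the shoulder. When it is pushed in it meets the shoulder and carries the roller along.
- collar_tab (a point): Point to grasp on the yellow tab on top of the collar, 124 mm above the table. The tab is 14 mm along the shaft, 24 mm across it, and reaches from 107 to 136 mm above the table; it may be pinched across the shaft from above.
- tub: White plastic tub, 84 mm in diameter, 100 mm high, a bystander; origin under its middle.
- bowl: Terracotta bowl, 120 mm in diameter, 60 mm high, a bystander; origin under its middle.
- glaze: White glaze jar with blue cap, 60 mm in diameter, 120 mm high, a bystander; origin under its middle.

How it is judged:
By the outcome, as a careful person would: the job done as asked, in the order asked, and still so for the second after the job is handed in, with the robot touching nothing.
It also fails if it takes over 72 s, if anything falls off the work surface, if the arm or the gripper's body presses on something with over 40 N, if the wrist force passes 120 N, or if a joint passes its speed limit or range.

## Working session

There is one attempt and no reset: what is moved stays moved. The work goes in short steps, Python scripts to look and compute and a tool call to move; the robot and the scene stay as the last step left them, time stands still between calls to the robot, and variables do not carry over. Pictures are saved under pics/ and viewed, at most 10 in all, crops included, and the job is handed in when it is done.

Besides the shell and the picture viewer there is one more tool, called after "Request:" as name(argument=value, ...) on one line, values as JSON. step_arm: Moves the arm, as the interface text tells. Its arguments: {"type":"object","properties":{"moves":{"type":"array"},"grip_force":{"type":"number"}},"required":["moves"]}

```bash
mkdir -p pics
python3 - <<'E'
from workcell import telemetry, imaging
import cv2, numpy as np
s=telemetry.get_state(); print(s)
for n in ("scene","top"):
    p=imaging.camera_params(n); print(n,np.round(p["camera_matrix"],1).tolist(),np.round(p["pose"],4).tolist(),[k for k in p])
    cv2.imwrite(f"pics/{n}0.png",imaging.read_camera(n)[:,:,::-1])
E
```

```text
{'clock': 0.0, 'joint_pos': array([-1.38960299e+00,  3.14034534e-01,  4.49884575e-02,  1.30359242e+00,
        9.52718539e-06,  1.43119984e+00]), 'qvel': array([-8.07167260e-04, -3.17571850e-04, -1.47161416e-03, -3.77874094e-04,
       -6.55752480e-06, -3.71968367e-04]), 'tau': array([-3.77429460e-04, -4.80621958e+01,  2.98535532e+01,  1.90247706e-02,
       -2.18700484e-04, -1.27643636e-05]), 'tcp_pos': array([ 0.1812032 , -0.54512645,  0.20669336]), 'orientation': array([-9.20985140e-04,  9.87163871e-01,  1.59707991e-01, -1.43931846e-05]), 'wrist_force': array([ 0.48091344,  0.82305185, -0.51550717]), 'ft_torque': array([-0.01551816, -0.02479663, -0.03665503]), 'grip_force': 0.0, 'finger_gap': 0.08566827211732644}
scene [[385.2, 0.0, 318.3], [0.0, 385.2, 195.0], [0.0, 0.0, 1.0]] [[-0.849, -0.4222, 0.3177, 0.9124], [0.5283, -0.6799, 0.5085, 0.6691], [0.0013, 0.5996, 0.8003, 1.1031], [0.0, 0.0, 0.0, 1.0]] ['camera_matrix', 'pose']
top [[375.7, 0.0, 316.8], [0.0, 375.7, 204.0], [0.0, 0.0, 1.0]] [[-0.0254, 0.9948, -0.0987, 0.4455], [-0.9997, -0.0255, 0.0001, 0.0385], [-0.0025, 0.0986, 0.9951, 1.1407], [0.0, 0.0, 0.0, 1.0]] ['camera_matrix', 'pose']
```

View pics/top0.png

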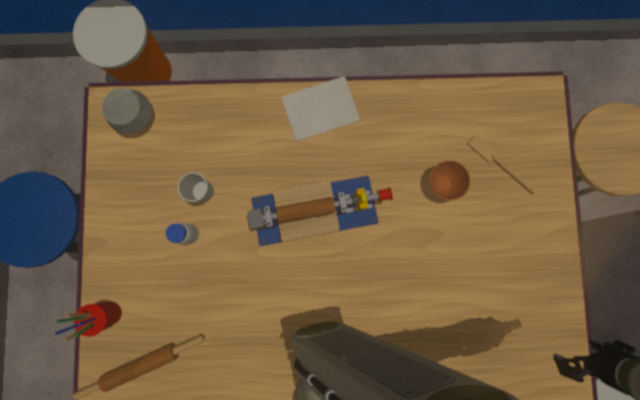

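View pics/scene0.png

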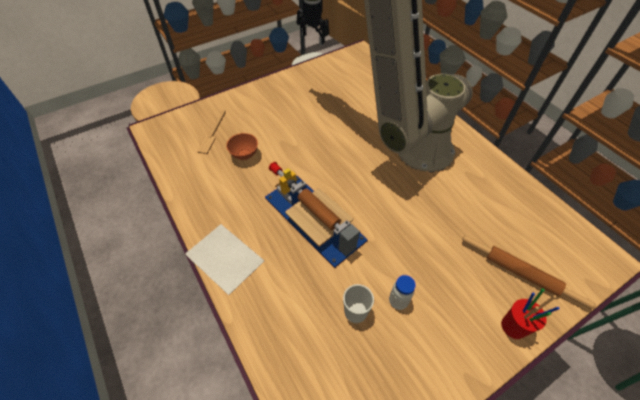

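The top view shows the red knob at about (385,195), the yellow collar at (363,199), the grey housing at (256,218) and the bowl at (449,180).

```bash
cat > h.py <<'E'
import numpy as np, cv2
from workcell import telemetry, imaging
def ray(n,uv,P=None):
    P=P or imaging.camera_params(n); K=P["camera_matrix"];T=P["pose"]
    d=np.linalg.inv(K)@[uv[0],uv[1],1]; return T[:3,3],T[:3,:3]@[d[0],-d[1],-d[2]]
def onz(n,uv,z,P=None):
    o,d=ray(n,uv,P); return o+d*(z-o[2])/d[2]
def tri(a,b):
    A=0;B=0
    for o,d in (a,b):
        d=d/np.linalg.norm(d);M=np.eye(3)-np.outer(d,d);A=A+M;B=B+M@o
    return np.linalg.solve(A,B)
def masks(im):
    h=cv2.cvtColor(im,cv2.COLOR_RGB2HSV);H,S,V=cv2.split(h)
    return dict(red=((H<5)|(H>174))&(S>190)&(V>90),yel=(H>20)&(H<32)&(S>180)&(V>110),blue=(H>100)&(H<125)&(S>150)&(V>40))
E
python3 - <<'E'
from h import *
box={"top":(235,165,400,255),"scene":(255,155,375,270)}
R={}
for n,(a,b,c,d) in box.items():
    im=imaging.read_camera(n);m=masks(im)
    for k,v in m.items():
        w=np.zeros(v.shape,np.uint8);w[b:d,a:c]=v[b:d,a:c]
        N,l,st,ce=cv2.connectedComponentsWithStats(w)
        print(n,k,[(st[i].tolist(),ce[i].round(1).tolist()) for i in range(1,N) if st[i][4]>8])
        if k!="blue":
            i=1+np.argmax(st[1:,4]);R[n,k]=ce[i]
        else:
            p=np.argwhere(w)[:,::-1].astype(float)
            q=np.array([onz(n,x,.012)[:2] for x in p],np.float32)
            r=cv2.minAreaRect(q);print(r)
for k in ("red","yel"):
    print(k,tri(ray("top",R["top",k]),ray("scene",R["scene",k])),onz("top",R["top",k],.095))
E
```

```text
top red [([379, 190, 12, 9, 68], [384.6, 194.0])]
top yel [([357, 189, 10, 20, 120], [362.1, 198.4])]
top blue []Traceback (most recent call last):
  File "<stdin>", line 15, in <module>
cv2.error: OpenCV(4.12.0) /io/opencv/modules/imgproc/src/convhull.cpp:143: error: (-215:Assertion failed) total >= 0 && (depth == CV_32F || depth == CV_32S) in function 'convexHull'
```

```bash
sed -i 's/(H>100)&(H<125)&(S>150)&(V>40)/(H>100)\&(H<130)\&(S>110)\&(V>30)/' h.py
python3 - <<'E'
from h import *
box={"top":(235,165,400,255),"scene":(255,155,375,270)}
R={}
for n,(a,b,c,d) in box.items():
    im=cv2.imread(f"pics/{n}0.png")[:,:,::-1].copy();m=masks(im)
    if n=="top": print(cv2.cvtColor(im,cv2.COLOR_RGB2HSV)[[185,237],[345,268]])
    for k,v in m.items():
        w=np.zeros(v.shape,np.uint8);w[b:d,a:c]=v[b:d,a:c]
        N,l,st,ce=cv2.connectedComponentsWithStats(w)
        print(n,k,[(st[i].tolist(),ce[i].round(1).tolist()) for i in range(1,N) if st[i][4]>8])
        if k!="blue":
            i=1+np.argmax(st[1:,4]);R[n,k]=ce[i]
        else:
            p=np.argwhere(w)[:,::-1].astype(float)
            q=np.array([onz(n,x,.012)[:2] for x in p],np.float32)
            r=cv2.minAreaRect(q);print(r)
for k in ("red","yel"):
    print(k,tri(ray("top",R["top",k]),ray("scene",R["scene",k])),onz("top",R["top",k],.095))
E
```

```text
[[111 122  94]
 [110 117  94]]
top red [([379, 190, 12, 9, 71], [384.6, 194.1])]
top yel [([357, 189, 10, 20, 122], [362.1, 198.4])]
top blue [([333, 179, 37, 18, 317], [349.1, 185.7]), ([255, 196, 18, 12, 88], [265.1, 201.7]), ([339, 210, 37, 19, 414], [355.3, 218.6]), ([259, 227, 20, 16, 174], [269.8, 234.4])]
((0.5388280749320984, 0.04627160727977753), (0.13854683935642242, 0.352823406457901), 9.68444538116455)
scene red [([270, 163, 10, 11, 69], [274.1, 167.3])]
scene yel [([284, 169, 10, 7, 37], [288.0, 171.9]), ([281, 176, 6, 7, 19], [283.1, 178.8])]
scene blue [([304, 186, 8, 5, 12], [307.2, 187.3]), ([266, 190, 81, 76, 853], [309.3, 229.2]), ([357, 234, 9, 14, 59], [360.2, 240.8])]
((0.5429893136024475, 0.04849989712238312), (0.1428714394569397, 0.35803234577178955), 9.665448188781738)
red [ 0.57523138 -0.15496691  0.09044244] [ 0.57220035 -0.15230885  0.095     ]
yel [ 0.55874182 -0.0856322   0.12613035] [ 0.56151369 -0.08892492  0.095     ]
```

The knob is at about (0.574, -0.154) and the inward direction is at yaw 99.7°. That line agrees with the base plate centre at (0.541, 0.047). I'll move above the knob with the tool's x axis pointing IN.

Request:
step_arm(moves=[[[248,-124,0],[0,0,-0.71],85],[[248,-124,0],[0,0,-0.71],85],[[248,-124,0],[0,0,-0.71],85],[[248,-124,0],[0,0,-0.71],85],[[248,-124,0],[0,0,-0.71],85],[[248,-124,0],[0,0,-0.71],85],[[248,-124,0],[0,0,-0.71],85],[[248,-124,0],[0,0,-0.71],85]])

```text
clock: 0.82
tcp_pos: [0.3803, -0.3458, 0.2075]
orientation: [-0.001, 0.869, 0.496, 0.001]
wrist_force: [-0.2, -0.7, -0.5]
finger_gap: 0.085
grip_force: 0.0
```

```bash
cat >> h.py <<'E'
from scipy.spatial.transform import Rotation as Ro
def go(p,yaw=99.7):
    s=telemetry.get_state();q=s["orientation"];R=Ro.from_quat(q,scalar_first=True)
    a=np.radians(yaw);X=np.array([np.cos(a),np.sin(a),0]);Z=np.array([0,0,-1.])
    G=Ro.from_matrix(np.c_[X,np.cross(Z,X),Z])
    print("t",s["clock"],"tcp",s["tcp_pos"].round(4),"shift",(1000*R.inv().apply(np.array(p)-s["tcp_pos"])).round(1),"turn",(R.inv()*G).as_rotvec().round(3),"F",s["wrist_force"].round(2),"gap",s["finger_gap"])
E
python3 -c "
from h import *
go([.574,-.154,.2])"
```

```text
t 0.8167 tcp [ 0.3803 -0.3458  0.2075] shift [263.6  69.1   8. ] turn [ 0.001 -0.002 -0.703] F [-0.16 -0.72 -0.5 ] gap 0.08497805327897148
```

Request:
step_arm(moves=[[[262,69,0],[0,0,-0.703],85],[[262,69,0],[0,0,-0.703],85],[[262,69,0],[0,0,-0.703],85],[[262,69,0],[0,0,-0.703],85],[[262,69,0],[0,0,-0.703],85],[[262,69,0],[0,0,-0.703],85],[[262,69,0],[0,0,-0.703],85],[[262,69,0],[0,0,-0.703],85]])

```text
clock: 1.48
tcp_pos: [0.574, -0.1574, 0.2067]
orientation: [-0.0, 0.645, 0.764, 0.0]
wrist_force: [0.1, -0.0, 1.0]
finger_gap: 0.0851
grip_force: 0.0
```

```bash
python3 -c "
from h import *
go([.574,-.154,.2])
P=imaging.camera_params('wrist');im=imaging.read_camera('wrist');np.save('w1.npy',im);import pickle;pickle.dump(P,open('w1.pkl','wb'))
cv2.imwrite('pics/w1.png',im[:,:,::-1]);print(P)"
```

```text
t 1.4833 tcp [ 0.574  -0.1574  0.2067] shift [3.4 0.6 6.7] turn [ 0.    -0.001 -0.001] F [ 0.09 -0.01  1.02] gap 0.08513483941662277
{'camera_matrix': array([[305.44074966,   0.        , 320.95466267],
       [  0.        , 305.44074966, 198.06773635],
       [  0.        ,   0.        ,   1.        ]]), 'pose': array([[ 9.85836984e-01, -1.60874501e-01, -4.73797042e-02,
         5.62502421e-01],
       [ 1.67706268e-01,  9.46049522e-01,  2.77245216e-01,
        -8.72955399e-02],
       [ 2.21860576e-04, -2.81264461e-01,  9.59630269e-01,
         3.72614873e-01],
       [ 0.00000000e+00,  0.00000000e+00,  0.00000000e+00,
         1.00000000e+00]])}
```

View pics/w1.png

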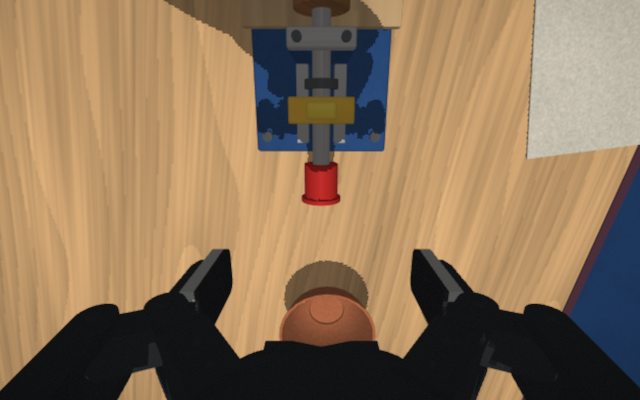

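The wrist view shows the knob at columns 305–338 and rows 163–205, the collar tab at (321,110), the dark disc at (321,83) and the post at (321,38). The bowl is below, well clear.

Run:
```python
from h import *
import pickle
im=np.load('w1.npy');P=pickle.load(open('w1.pkl','rb'));m=masks(im)
r=m['red'].copy();r[:140]=0;r[230:]=0;r[:,:280]=0;r[:,360:]=0
v,u=np.nonzero(r);print("red",u.min(),u.max(),v.min(),v.max(),[(k,np.nonzero(r[k])[0][[0,-1]].tolist()) for k in range(v.min(),v.max()+1,4)])
y=m['yel'];y[:60]=0;y[160:]=0;v,u=np.nonzero(y);print("yel",u.min(),u.max(),v.min(),v.max())
a=np.radians(99.7);X=np.array([np.cos(a),np.sin(a)]);Y=np.array([-X[1],X[0]])
K=np.array([.574,-.154])
f=lambda uv,z:[round(1000*float((onz('wrist',uv,z,P)[:2]-K)@w),1) for w in (X,Y)]
for n,uv,z in [("knob L",(305,180),.085),("knob R",(338.5,180),.085),("in end top",(321,163),.101),("rim outer top",(321,204),.098),("collar L",(288,110),.107),("collar R",(355,110),.107),("tab L",(307,110),.136),("tab R",(336,110),.136),("tab far",(321,103),.136),("tab near",(321,118),.136),("coll inner",(295,97),.107),("collar outer",(295,123),.107),("disc out",(321,88),.098),("disc in",(321,79),.098),("base corner L",(259,150),.012),("base corner R",(386,151),.012)]: print(n,f(uv,z))
g=cv2.resize(im[60:220,240:400],None,fx=3.75,fy=3.75,interpolation=cv2.INTER_NEAREST);cv2.imwrite('pics/w1c.png',g[:,:,::-1])
```

```text
red 303 339 164 204 [(164, [305, 336]), (168, [305, 336]), (172, [305, 336]), (176, [305, 336]), (180, [305, 336]), (184, [306, 336]), (188, [306, 336]), (192, [306, 336]), (196, [305, 337]), (200, [303, 339]), (204, [312, 329])]
yel 289 353 98 122
knob L [1.6, 15.5]
knob R [1.5, -16.8]
in end top [20.8, 0.0]
rim outer top [-18.6, 0.1]
collar L [66.5, 27.6]
collar R [66.5, -28.4]
tab L [66.7, 10.4]
tab R [66.6, -11.2]
tab far [71.6, 0.0]
tab near [60.9, 0.0]
coll inner [76.9, 21.5]
collar outer [56.0, 22.0]
disc out [84.4, -0.0]
disc in [91.5, -0.0]
base corner L [21.0, 72.9]
base corner R [19.7, -76.5]
```

View pics/w1c.png

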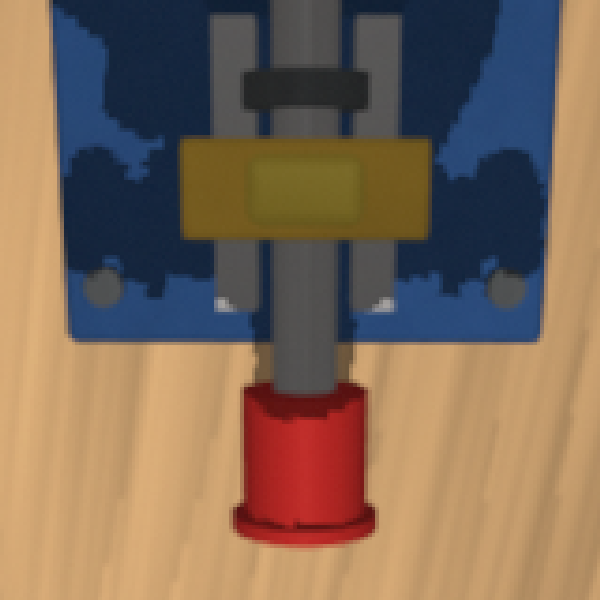

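Everything agrees: the axis is within 0.5 mm, the knob centre is about +1 to 2 mm in, and the gap from shoulder to collar is about 7.5 mm. Descending on the knob.

Request:
step_arm(moves=[[[5.3,0.9,20],[0,0,0],70],[[5.3,0.9,40],[0,0,0],70],[[5.3,0.9,60],[0,0,0],70],[[5.3,0.9,80],[0,0,0],70],[[5.3,0.9,100],[0,0,0],70],[[5.3,0.9,120],[0,0,0],70],[[5.3,0.9,130],[0,0,0],70],[[5.3,0.9,138],[0,0,0],70]])

```text
clock: 2.2
tcp_pos: [0.5699, -0.1561, 0.0682]
orientation: [-0.001, 0.648, 0.762, -0.001]
wrist_force: [0.6, -0.0, 0.5]
finger_gap: 0.0701
grip_force: 0.0
```

Request:
step_arm(moves=[[[0,0,0],[0,0,0],60],[[0,0,0],[0,0,0],50],[[0,0,0],[0,0,0],42],[[0,0,0],[0,0,0],38],[[0,0,0],[0,0,0],38],[[0,0,0],[0,0,0],36],[[0,0,0],[0,0,0],36]], grip_force=30)

```text
clock: 2.78
tcp_pos: [0.5718, -0.1553, 0.0701]
orientation: [0.0, 0.647, 0.762, 0.0]
wrist_force: [0.2, 0.1, 0.1]
finger_gap: 0.036
grip_force: 0.0
```

```bash
python3 -c "
from h import *
go([.574,-.152,.068])"
```

```text
t 2.7833 tcp [ 0.5718 -0.1553  0.0701] shift [2.9 2.7 2.1] turn [ 0.001  0.001 -0.006] F [0.21 0.11 0.13] gap 0.03599383404642637
```

Request:
step_arm(moves=[[[1.5,1.3,0.5],[0,0,-0.006],38],[[2.8,2.6,1.5],[0,0,-0.006],38],[[2.8,2.6,1.5],[0,0,-0.006],36],[[2.8,2.6,1.5],[0,0,-0.006],36]])

```text
clock: 3.12
tcp_pos: [0.5735, -0.1518, 0.0679]
orientation: [-0.0, 0.645, 0.764, -0.0]
wrist_force: [0.7, 0.6, -0.7]
finger_gap: 0.036
grip_force: 0.0
```

```bash
python3 -c "
from h import *
go([.574,-.152,.068])"
```

```text
t 3.1167 tcp [ 0.5735 -0.1518  0.0679] shift [-0.3  0.4 -0.1] turn [-0. -0.  0.] F [ 0.67  0.6  -0.68] gap 0.03601533099116813
```

Request:
step_arm(moves=[[[0,0,0],[0,0,0],32],[[0,0,0],[0,0,0],28],[[0,0,0],[0,0,0],28],[[0,0,0],[0,0,0],28],[[0,0,0],[0,0,0],28],[[0,0,0],[0,0,0],28]], grip_force=40)

```text
clock: 3.62
tcp_pos: [0.5734, -0.152, 0.0681]
orientation: [-0.0, 0.645, 0.764, -0.0]
wrist_force: [-0.9, 0.7, 1.7]
finger_gap: 0.028
grip_force: 1.8
```

Request:
step_arm(moves=[[[0.5,0,0],[0,0,0],28],[[1.0,0,0],[0,0,0],28],[[1.5,0,0],[0,0,0],28],[[2.0,0,0],[0,0,0],28]])

```text
clock: 3.95
tcp_pos: [0.5734, -0.1504, 0.0683]
orientation: [0.0, 0.645, 0.764, -0.0]
wrist_force: [-1.1, -2.0, 2.0]
finger_gap: 0.0284
grip_force: 1.2
```

Request:
step_arm(moves=[[[0,0,0],[0,0,0],10],[[0,0,0],[0,0,0],10],[[0,0,0],[0,0,0],10],[[0,0,0],[0,0,0],10]])

```text
clock: 4.28
tcp_pos: [0.5737, -0.1504, 0.0685]
orientation: [0.001, 0.645, 0.764, 0.0]
wrist_force: [-1.1, -2.4, 3.7]
finger_gap: 0.0243
grip_force: 35.0
```

```bash
python3 -c "
from h import *
go([.574,-.152,.068])
im=imaging.read_camera('wrist');cv2.imwrite('pics/w2.png',im[:,:,::-1])"
```

```text
t 4.2833 tcp [ 0.5737 -0.1504  0.0685] shift [-1.6  0.   0.5] turn [ 0.001  0.001 -0.   ] F [-1.11 -2.41  3.7 ] gap 0.024315352488982252
```

View pics/w2.png

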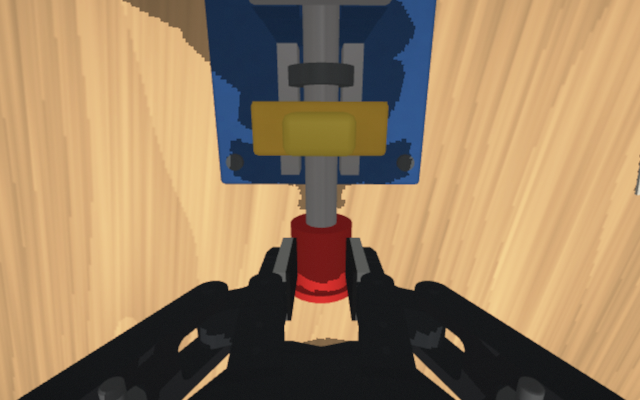

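The pads hold the knob with 35 N. Pushing in slowly.

Request:
step_arm(moves=[[[0.5,0,0],[0,0,0],10],[[1.0,0,0],[0,0,0],10],[[1.5,0,0],[0,0,0],10],[[2.0,0,0],[0,0,0],10]])

```text
clock: 4.67
tcp_pos: [0.5737, -0.1495, 0.0685]
orientation: [0.001, 0.645, 0.764, -0.001]
wrist_force: [0.1, -6.9, 2.7]
finger_gap: 0.0245
grip_force: 34.7
```

Request:
step_arm(moves=[[[0.4,0,0],[0,0,0],10],[[0.8,0,0],[0,0,0],10],[[1.2,0,0],[0,0,0],10],[[1.6,0,0],[0,0,0],10]])

```text
clock: 5.0
tcp_pos: [0.5736, -0.148, 0.0685]
orientation: [0.002, 0.645, 0.764, -0.0]
wrist_force: [0.5, -5.0, 1.7]
finger_gap: 0.0246
grip_force: 34.6
```

Request:
step_arm(moves=[[[0.5,0,0],[0,0,0],10],[[1.0,0,0],[0,0,0],10],[[1.5,0,0],[0,0,0],10],[[2.0,0,0],[0,0,0],10]])

```text
clock: 5.33
tcp_pos: [0.5734, -0.1461, 0.0686]
orientation: [0.002, 0.645, 0.764, -0.001]
wrist_force: [0.4, -7.6, 2.6]
finger_gap: 0.0246
grip_force: 34.6
```

```bash
python3 -c "
from h import *
go([.574,-.152,.068])"
```

```text
t 5.3333 tcp [ 0.5734 -0.1461  0.0686] shift [-5.9 -0.4  0.6] turn [ 0.001  0.003 -0.001] F [ 0.37 -7.56  2.56] gap 0.024643340781426184
```

Request:
step_arm(moves=[[[0.4,0,0],[0,0,0],10],[[0.8,0,0],[0,0,0],10],[[1.2,0,0],[0,0,0],10],[[1.6,0,0],[0,0,0],10]])

```text
clock: 5.67
tcp_pos: [0.5734, -0.1459, 0.0686]
orientation: [0.003, 0.645, 0.764, -0.001]
wrist_force: [1.5, -11.0, 1.1]
finger_gap: 0.0245
grip_force: 34.3
```

```bash
python3 -c "
from h import *
go([.574,-.152,.068])"
```

```text
t 5.6667 tcp [ 0.5734 -0.1459  0.0686] shift [-6.1 -0.4  0.7] turn [ 0.001  0.006 -0.002] F [  1.46 -10.96   1.05] gap 0.024517211672436104
```

Request:
step_arm(moves=[[[0.3,0,0],[0,0,0],10],[[0.3,0,0],[0,0,0],10],[[0.3,0,0],[0,0,0],10]])

```text
clock: 5.92
tcp_pos: [0.5734, -0.1459, 0.0686]
orientation: [0.003, 0.646, 0.764, -0.001]
wrist_force: [1.3, -11.8, 1.0]
finger_gap: 0.0245
grip_force: 34.3
```

```bash
python3 -c "
from h import *
go([.574,-.152,.068])"
```

```text
t 5.9167 tcp [ 0.5734 -0.1459  0.0686] shift [-6.1 -0.5  0.7] turn [ 0.001  0.006 -0.002] F [  1.32 -11.76   1.03] gap 0.024503432049104944
```

The TCP stopped at an inward shift of 6.1 mm while the force rose to about 12 N. With drag at about 6 N, roughly 6 N is on the stop. Now I'll pull out; the float should be about 13 mm.

Request:
step_arm(moves=[[[-0.8,0,0],[0,0,0],10],[[-1.6,0,0],[0,0,0],10],[[-2.4,0,0],[0,0,0],10],[[-3.2,0,0],[0,0,0],10],[[-4.0,0,0],[0,0,0],10],[[-4.8,0,0],[0,0,0],10],[[-5.6,0,0],[0,0,0],10],[[-6.4,0,0],[0,0,0],10]])

```text
clock: 6.58
tcp_pos: [0.5732, -0.1462, 0.0683]
orientation: [-0.001, 0.644, 0.765, 0.002]
wrist_force: [0.3, 7.2, 6.5]
finger_gap: 0.025
grip_force: 36.3
```

Request:
step_arm(moves=[[[-0.5,0,0],[0,0,0],10],[[-1.0,0,0],[0,0,0],10],[[-1.5,0,0],[0,0,0],10],[[-2.0,0,0],[0,0,0],10],[[-2.5,0,0],[0,0,0],10],[[-3.0,0,0],[0,0,0],10],[[-3.5,0,0],[0,0,0],10],[[-4.0,0,0],[0,0,0],10]])

```text
clock: 7.25
tcp_pos: [0.5723, -0.1486, 0.0673]
orientation: [-0.003, 0.644, 0.765, 0.002]
wrist_force: [-1.2, 8.6, 4.5]
finger_gap: 0.0242
grip_force: 35.7
```

```bash
cat >> h.py <<'E'
def ax():
    s=telemetry.get_state();a=np.radians(99.7);X=np.array([np.cos(a),np.sin(a)])
    print("t",round(s["clock"],2),"axial mm",round(1000*float((s["tcp_pos"][:2]-[.574,-.152])@X),2),"F",round(float(s["wrist_force"][:2]@X),2))
def gap():
    P=imaging.camera_params('wrist');im=imaging.read_camera('wrist');ax();return im,P
E
python3 - <<'E'
from h import *
im,P=gap()
c=int(P["camera_matrix"][0,2])
cv2.imwrite('pics/w3.png',cv2.resize(im[30:190,220:420],None,fx=3,fy=3)[:,:,::-1])
E
```

```text
t 7.3 axial mm 3.5 F 7.03
```

View pics/w3.png

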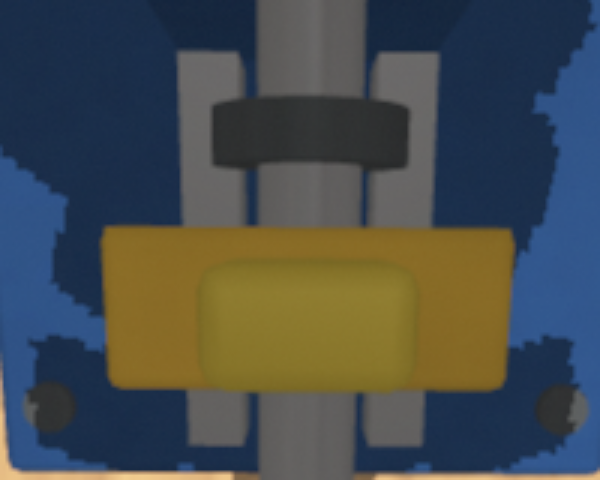

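Run:
```python
from h import *
P=imaging.camera_params('wrist');a=np.radians(99.7);X=np.array([np.cos(a),np.sin(a)])
K=np.array([.574,-.152])
# crop px ->full
f=lambda u,v,z:round(1000*float((onz('wrist',(220+(u+.5)/3,30+(v+.5)/3),z,P)[:2]-K)@X),1)
print("disc out top",f(310,162,.100),"disc in top",f(310,97,.100),"disc sides z85",f(213,166,.085),"collar in",f(310,228,.107),"collar out bottom?",f(310,388,.107),"tab",f(310,262,.136),f(310,390,.136))
go([.574,-.152,.068])
```

```text
disc out top 84.0 disc in top 92.2 disc sides z85 84.5 collar in 75.2 collar out bottom? 54.0 tab 71.5 58.2
t 7.3 tcp [ 0.5723 -0.1487  0.0673] shift [-3.5  1.1 -0.8] turn [-0.001 -0.008  0.002] F [-0.17  7.1   5.17] gap 0.024740455934899413
```

Request:
step_arm(moves=[[[-0.2,0,0],[0,0,0],10],[[-0.4,0,0],[0,0,0],10],[[-0.6,0,0],[0,0,0],10],[[-0.8,0,0],[0,0,0],10]])

```text
clock: 7.63
tcp_pos: [0.5723, -0.1489, 0.0672]
orientation: [-0.004, 0.644, 0.765, 0.002]
wrist_force: [-1.4, 8.7, 4.5]
finger_gap: 0.0249
grip_force: 35.9
```

```bash
python3 -c "
from h import *
ax()"
```

```text
t 7.63 axial mm 3.39 F 8.84
```

The collar gap is still about 8.8 mm and the roller is moving out with about 7–8 N of drag. I'll keep pulling.

Request:
step_arm(moves=[[[-0.5,0,0],[0,0,0],10],[[-1.0,0,0],[0,0,0],10],[[-1.5,0,0],[0,0,0],10],[[-2.0,0,0],[0,0,0],10],[[-2.5,0,0],[0,0,0],10],[[-3.0,0,0],[0,0,0],10]])

```text
clock: 8.13
tcp_pos: [0.5726, -0.1519, 0.0672]
orientation: [-0.004, 0.644, 0.765, 0.002]
wrist_force: [-1.0, 10.5, 5.3]
finger_gap: 0.0243
grip_force: 35.9
```

```bash
python3 -c "
from h import *
ax();im,P=gap();np.save('g1.npy',im)
g=cv2.cvtColor(im,cv2.COLOR_RGB2HSV)
for v in range(55,125,2): print(v,g[v,321].tolist(),g[v,296].tolist(),end=' | ')"
```

```text
t 8.13 axial mm 0.28 F 10.51
t 8.18 axial mm 0.09 F 9.18
55 [0, 5, 99] [165, 5, 105] | 57 [0, 5, 99] [0, 5, 105] | 59 [15, 5, 98] [0, 5, 106] | 61 [0, 3, 86] [15, 5, 106] | 63 [90, 15, 52] [60, 3, 80] | 65 [100, 14, 53] [100, 16, 48] | 67 [90, 10, 53] [90, 11, 48] | 69 [90, 10, 52] [90, 11, 48] | 71 [90, 5, 52] [90, 11, 48] | 73 [105, 10, 52] [100, 16, 49] | 75 [90, 10, 53] [75, 11, 47] | 77 [105, 10, 52] [100, 16, 48] | 79 [90, 10, 53] [100, 16, 48] | 81 [90, 10, 52] [105, 10, 49] | 83 [60, 4, 57] [90, 11, 46] | 85 [30, 5, 98] [60, 5, 54] | 87 [15, 5, 99] [0, 5, 103] | 89 [15, 5, 98] [0, 7, 104] | 91 [10, 8, 99] [15, 5, 102] | 93 [30, 8, 99] [30, 5, 103] | 95 [30, 5, 99] [15, 5, 103] | 97 [21, 153, 120] [21, 166, 123] | 99 [21, 182, 133] [21, 184, 132] | 101 [21, 186, 136] [21, 185, 135] | 103 [21, 186, 136] [21, 186, 137] | 105 [21, 182, 133] [21, 184, 133] | 107 [24, 180, 125] [24, 176, 126] | 109 [24, 178, 132] [24, 178, 133] | 111 [24, 174, 136] [24, 176, 135] | 113 [24, 170, 138] [24, 172, 138] | 115 [24, 171, 142] [24, 168, 141] | 117 [24, 169, 142] [24, 170, 141] | 119 [24, 171, 142] [24, 171, 140] | 121 [24, 170, 141] [24, 173, 140] | 123 [24, 171, 140] [24, 171, 140] |
```

```bash
cat >> h.py <<'E'
def meas():
    im,P=gap();g=cv2.cvtColor(im,cv2.COLOR_RGB2HSV)
    a=np.radians(99.7);X=np.array([np.cos(a),np.sin(a)]);K=np.array([.574,-.152])
    S=g[40:140,317:325,1].mean(1);V=g[40:140,317:325,2].mean(1).astype(float)
    c=next(i for i in range(100) if S[i]>90)
    i=c-1
    d=[k for k in range(5,c) if V[k]<75 and S[k]<40]
    print("rows",[40+k for k in (d[0],d[-1],c)])
    f=lambda v,z:1000*float((onz('wrist',(321,v),z,P)[:2]-K)@X)
    D=f(40+d[-1]+.7,.1);C=f(40+c-.3,.107);print("disc",round(D,1),"collar",round(C,1),"gap",round(D-C,1))
E
python3 -c "
from h import *
meas()"
```

```text
t 8.23 axial mm 0.1 F 8.47
rows [62, 83, 97]
disc 80.8 collar 75.4 gap 5.4
```

Request:
step_arm(moves=[[[-0.4,0,0],[0,0,0],10],[[-0.8,0,0],[0,0,0],10],[[-1.2,0,0],[0,0,0],10],[[-1.6,0,0],[0,0,0],10],[[-2.0,0,0],[0,0,0],10],[[-2.4,0,0],[0,0,0],10],[[-2.8,0,0],[0,0,0],10]])

```text
clock: 8.82
tcp_pos: [0.573, -0.1546, 0.0672]
orientation: [-0.004, 0.644, 0.765, 0.002]
wrist_force: [-1.5, 10.6, 5.4]
finger_gap: 0.0245
grip_force: 35.9
```

```bash
python3 -c "
from h import *
ax();meas()"
```

```text
t 8.82 axial mm -2.37 F 10.73
t 8.87 axial mm -2.48 F 8.78
rows [62, 83, 90]
disc 78.3 collar 75.5 gap 2.8
```

Request:
step_arm(moves=[[[-0.25,0,0],[0,0,0],10],[[-0.5,0,0],[0,0,0],10],[[-0.75,0,0],[0,0,0],10],[[-1.0,0,0],[0,0,0],10],[[-1.25,0,0],[0,0,0],10],[[-1.5,0,0],[0,0,0],10]])

```text
clock: 9.37
tcp_pos: [0.5733, -0.156, 0.0672]
orientation: [-0.004, 0.644, 0.765, 0.002]
wrist_force: [-1.3, 9.6, 5.3]
finger_gap: 0.0245
grip_force: 35.9
```

```bash
python3 -c "
from h import *
ax();meas()"
```

```text
t 9.37 axial mm -3.79 F 9.72
t 9.42 axial mm -3.9 F 7.95
rows [62, 83, 86]
disc 76.8 collar 75.5 gap 1.3
```

Request:
step_arm(moves=[[[-0.2,0,0],[0,0,0],10],[[-0.4,0,0],[0,0,0],10],[[-0.6,0,0],[0,0,0],10],[[-0.8,0,0],[0,0,0],10]])

```text
clock: 9.75
tcp_pos: [0.5733, -0.1562, 0.0671]
orientation: [-0.004, 0.644, 0.765, 0.003]
wrist_force: [-1.7, 10.7, 5.9]
finger_gap: 0.0239
grip_force: 36.1
```

```bash
python3 -c "
from h import *
ax();meas()"
```

```text
t 9.75 axial mm -3.97 F 10.85
t 9.8 axial mm -4.17 F 9.95
rows [62, 83, 86]
disc 76.6 collar 75.3 gap 1.3
```

Request:
step_arm(moves=[[[-0.2,0,0],[0,0,0],10],[[-0.4,0,0],[0,0,0],10],[[-0.4,0,0],[0,0,0],10]])

```text
clock: 10.05
tcp_pos: [0.5734, -0.1572, 0.0671]
orientation: [-0.004, 0.644, 0.765, 0.002]
wrist_force: [-0.7, 10.0, 5.6]
finger_gap: 0.0241
grip_force: 35.9
```

```bash
python3 -c "
from h import *
ax();meas()"
```

```text
t 10.05 axial mm -5.0 F 9.96
t 10.1 axial mm -5.02 F 9.61
rows [62, 81, 82]
disc 76.4 collar 75.8 gap 0.6
```

Request:
step_arm(moves=[[[-0.2,0,0],[0,0,0],10],[[-0.4,0,0],[0,0,0],10],[[-0.4,0,0],[0,0,0],10]])

```text
clock: 10.35
tcp_pos: [0.5734, -0.1572, 0.0671]
orientation: [-0.004, 0.644, 0.765, 0.002]
wrist_force: [-0.1, 10.6, 4.7]
finger_gap: 0.0242
grip_force: 36.0
```

```bash
python3 -c "
from h import *
ax()"
```

```text
t 10.35 axial mm -5.01 F 10.49
```

Request:
step_arm(moves=[[[-0.2,0,0],[0,0,0],10],[[-0.4,0,0],[0,0,0],10],[[-0.4,0,0],[0,0,0],10]])

```text
clock: 10.6
tcp_pos: [0.5735, -0.1576, 0.0671]
orientation: [-0.004, 0.644, 0.765, 0.002]
wrist_force: [-0.3, 9.1, 5.0]
finger_gap: 0.0247
grip_force: 36.0
```

```bash
python3 -c "
from h import *
ax()"
```

```text
t 10.6 axial mm -5.49 F 9.05
```

Request:
step_arm(moves=[[[-0.2,0,0],[0,0,0],10],[[-0.4,0,0],[0,0,0],10],[[-0.4,0,0],[0,0,0],10]])

```text
clock: 10.85
tcp_pos: [0.5735, -0.1578, 0.0671]
orientation: [-0.004, 0.644, 0.765, 0.002]
wrist_force: [-1.6, 11.6, 5.7]
finger_gap: 0.0245
grip_force: 36.1
```

```bash
python3 -c "
from h import *
ax();im,P=gap()
g=cv2.cvtColor(im,cv2.COLOR_RGB2HSV)
print([(v,g[v,321].tolist()[1:],g[v,296].tolist()[1:]) for v in list(range(60,65))+list(range(74,92))])
cv2.imwrite('pics/w4.png',cv2.resize(im[40:140,240:400],None,fx=4,fy=4)[:,:,::-1])"
```

```text
t 10.85 axial mm -5.63 F 11.7
t 10.9 axial mm -5.65 F 12.3
[(60, [5, 98], [7, 104]), (61, [3, 84], [5, 104]), (62, [9, 59], [5, 96]), (63, [19, 53], [0, 68]), (64, [15, 52], [11, 47]), (74, [10, 51], [11, 47]), (75, [10, 52], [16, 49]), (76, [10, 52], [16, 48]), (77, [10, 52], [16, 49]), (78, [10, 51], [16, 48]), (79, [10, 52], [11, 47]), (80, [76, 67], [96, 69]), (81, [167, 104], [170, 108]), (82, [185, 128], [186, 129]), (83, [184, 130], [184, 130]), (84, [182, 133], [185, 132]), (85, [183, 131], [182, 129]), (86, [180, 126], [180, 123]), (87, [175, 125], [177, 125]), (88, [178, 129], [178, 129]), (89, [177, 131], [177, 130]), (90, [177, 131], [174, 133]), (91, [175, 134], [174, 135])]
```

View pics/w4.png

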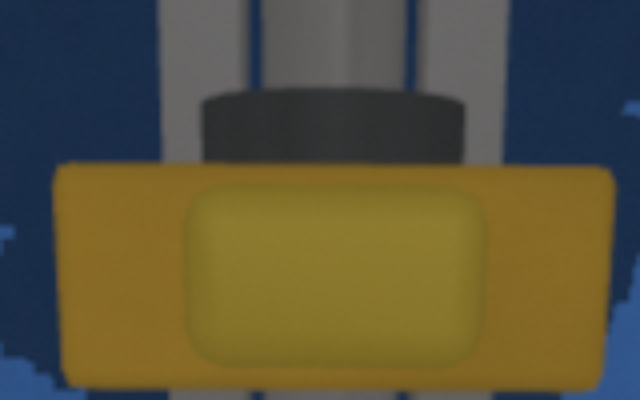

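Request:
step_arm(moves=[[[-0.1,0,0],[0,0,0],10],[[-0.2,0,0],[0,0,0],10],[[-0.2,0,0],[0,0,0],10]])

```text
clock: 11.15
tcp_pos: [0.5735, -0.1578, 0.0671]
orientation: [-0.004, 0.644, 0.765, 0.003]
wrist_force: [-1.3, 11.9, 5.9]
finger_gap: 0.0241
grip_force: 36.2
```

```bash
python3 -c "
from h import *
ax()"
```

```text
t 11.15 axial mm -5.64 F 11.96
```

Request:
step_arm(moves=[[[-0.1,0,0],[0,0,0],10],[[-0.2,0,0],[0,0,0],10],[[-0.3,0,0],[0,0,0],10],[[-0.3,0,0],[0,0,0],10]])

```text
clock: 11.48
tcp_pos: [0.5735, -0.1578, 0.0671]
orientation: [-0.005, 0.644, 0.765, 0.003]
wrist_force: [-1.3, 12.7, 5.7]
finger_gap: 0.0243
grip_force: 36.2
```

```bash
python3 -c "
from h import *
ax();meas()"
```

```text
t 11.48 axial mm -5.64 F 12.72
t 11.53 axial mm -5.65 F 12.55
rows [62, 79, 81]
disc 76.5 collar 75.4 gap 1.0
```

The TCP holds at −5.65 mm while the force went from 9 to 12.7 N, so the roller is against the collar with about 3.7 N. The collar hasn't moved. Next I'll unload, open, raise and go to the tab.

Request:
step_arm(moves=[[[0.8,0,0],[0,0,0],10],[[1.6,0,0],[0,0,0],10],[[2.4,0,0],[0,0,0],10],[[3.0,0,0],[0,0,0],10],[[3.0,0,0],[0,0,0],20],[[3.0,0,0],[0,0,0],40],[[3.0,0,0],[0,0,0],50],[[3.0,0,0],[0,0,0],60]])

```text
clock: 12.2
tcp_pos: [0.5748, -0.1609, 0.0676]
orientation: [-0.0, 0.645, 0.764, -0.0]
wrist_force: [-0.6, -0.2, -0.9]
finger_gap: 0.0593
grip_force: 0.0
```

Request:
step_arm(moves=[[[0,0,0],[0,0,0],70],[[0,0,0],[0,0,0],70],[[0,0,-20],[0,0,0],70],[[0,0,-40],[0,0,0],70],[[0,0,-60],[0,0,0],70],[[0,0,-80],[0,0,0],70],[[0,0,-100],[0,0,0],70],[[0,0,-100],[0,0,0],70]])

```text
clock: 12.87
tcp_pos: [0.5773, -0.162, 0.1726]
orientation: [0.003, 0.645, 0.764, 0.001]
wrist_force: [1.2, 0.4, 0.8]
finger_gap: 0.0698
grip_force: 0.0
```

Run:
```python
from h import *
import pickle
P=imaging.camera_params('wrist');go([.563,-.09,.168]);im=imaging.read_camera('wrist')
cv2.imwrite('pics/w5.png',im[:,:,::-1])
m=masks(im)['yel'];m[170:]=0
h=cv2.cvtColor(im,cv2.COLOR_RGB2HSV);m2=((h[...,0]>18)&(h[...,0]<32)&(h[...,1]>140)).astype(np.uint8);m2[200:]=0
n,l,st,ce=cv2.connectedComponentsWithStats(m2);i=1+np.argmax(st[1:,4]);print(st[i],ce[i])
x,y,w,hh,_=st[i]
# row profile of V along tab column
c=int(ce[i][0]);print([(v,h[v,c].tolist()) for v in range(y-2,y+hh+2)])
a=np.radians(99.7);X=np.array([np.cos(a),np.sin(a)]);Y=np.array([-X[1],X[0]]);K=np.array([.574,-.152])
for nme,uv,z in [("inner L",(x+3,y),.107),("inner R",(x+w-3,y),.107),("mid L",(x,y+hh/2),.107),("mid R",(x+w,y+hh/2),.107)]:
    p=onz('wrist',uv,z,P)[:2]-K;print(nme,(1000*p@X).round(1),(1000*p@Y).round(1))
```

```text
t 12.8667 tcp [ 0.5773 -0.162   0.1726] shift [73.4 -2.1  4.3] turn [ 0.006  0.004 -0.001] F [1.21 0.4  0.76] gap 0.06978448365538133
[ 279   87   77   31 2349] [317.09833972 101.9216688 ]
[(85, [90, 11, 46]), (86, [20, 113, 70]), (87, [21, 177, 104]), (88, [21, 186, 119]), (89, [21, 188, 121]), (90, [22, 185, 116]), (91, [24, 181, 111]), (92, [24, 177, 118]), (93, [24, 176, 120]), (94, [24, 172, 123]), (95, [24, 170, 126]), (96, [24, 168, 126]), (97, [24, 170, 126]), (98, [24, 170, 126]), (99, [24, 173, 125]), (100, [24, 171, 124]), (101, [24, 174, 123]), (102, [24, 173, 124]), (103, [24, 172, 123]), (104, [24, 176, 122]), (105, [24, 173, 122]), (106, [24, 176, 122]), (107, [24, 176, 120]), (108, [24, 176, 119]), (109, [24, 177, 117]), (110, [24, 179, 114]), (111, [24, 183, 110]), (112, [24, 180, 106]), (113, [22, 184, 111]), (114, [21, 185, 120]), (115, [21, 187, 120]), (116, [21, 187, 117]), (117, [21, 173, 109]), (118, [20, 85, 96]), (119, [0, 6, 87])]
inner L 75.1 25.3
inner R 75.1 -25.3
mid L 64.5 27.8
mid R 64.5 -27.8
```

View pics/w5.png

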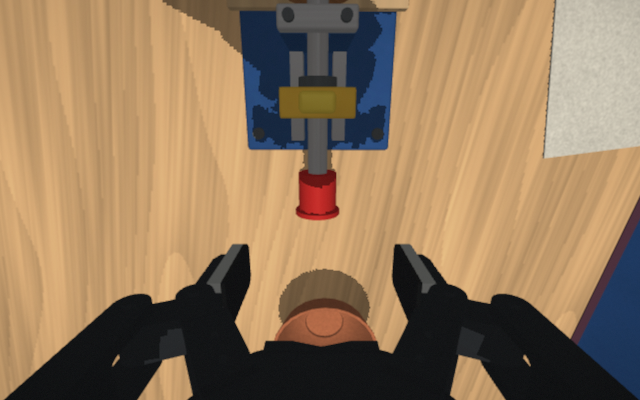

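The collar's inner face is still at 75.1 mm, so it was not dragged, and the shaft disc sits against it. Now I'll go over the tab.

Request:
step_arm(moves=[[[25,-1.7,0],[0,0,0],60],[[50,-1.7,0],[0,0,0],60],[[70,-1.7,0],[0,0,0],50],[[74.8,-1.7,0],[0,0,0],50],[[74.8,-1.7,0],[0,0,0],50],[[74.8,-1.7,0],[0,0,0],50],[[74.8,-1.7,0],[0,0,0],50]])

```text
clock: 13.5
tcp_pos: [0.5609, -0.0882, 0.1676]
orientation: [0.0, 0.645, 0.764, -0.0]
wrist_force: [0.8, 0.3, -0.1]
finger_gap: 0.0498
grip_force: 0.0
```

```bash
python3 -c "
from h import *
go([.5632,-.0886,.112])"
```

```text
t 13.5 tcp [ 0.5609 -0.0882  0.1676] shift [-0.8  2.2 55.6] turn [-0.     0.    -0.001] F [ 0.82  0.27 -0.08] gap 0.049798480117456655
```

Request:
step_arm(moves=[[[-0.8,2.2,15],[0,0,0],50],[[-0.8,2.2,30],[0,0,0],50],[[-0.8,2.2,40],[0,0,0],50],[[-0.8,2.2,48],[0,0,0],50],[[-0.8,2.2,54],[0,0,0],45],[[-0.8,2.2,54],[0,0,0],40],[[-0.8,2.2,54],[0,0,0],34],[[-0.8,2.2,54],[0,0,0],34]])

```text
clock: 14.17
tcp_pos: [0.5636, -0.088, 0.1147]
orientation: [0.001, 0.645, 0.764, 0.0]
wrist_force: [-0.0, 0.4, 0.3]
finger_gap: 0.0336
grip_force: 0.0
```

```bash
python3 -c "
from h import *
go([.5632,-.0886,.112])"
```

```text
t 14.1667 tcp [ 0.5636 -0.088   0.1147] shift [-0.5 -0.5  2.7] turn [ 0.001  0.001 -0.   ] F [-0.01  0.42  0.32] gap 0.03358183262006482
```

Request:
step_arm(moves=[[[-0.4,-0.4,2],[0,0,0],30],[[-0.4,-0.4,2],[0,0,0],26],[[-0.4,-0.4,2],[0,0,0],22],[[-0.4,-0.4,2],[0,0,0],16],[[-0.4,-0.4,2],[0,0,0],10],[[-0.4,-0.4,2],[0,0,0],8],[[-0.4,-0.4,2],[0,0,0],8]], grip_force=60)

```text
clock: 14.75
tcp_pos: [0.563, -0.0883, 0.1126]
orientation: [0.0, 0.645, 0.764, 0.0]
wrist_force: [-0.9, 0.3, 4.6]
finger_gap: 0.008
grip_force: 2.3
```

```bash
python3 -c "
from h import *
go([.5632,-.0886,.112]);ax()"
```

```text
t 14.75 tcp [ 0.563  -0.0883  0.1126] shift [-0.3  0.1  0.6] turn [ 0.001  0.001 -0.   ] F [-0.93  0.33  4.58] gap 0.007994772189662904
t 14.75 axial mm 64.59 F 0.48
```

Request:
step_arm(moves=[[[0,0,0],[0,0,0],0],[[0,0,0],[0,0,0],0],[[0,0,0],[0,0,0],0]])

```text
clock: 15.0
tcp_pos: [0.5631, -0.0883, 0.1124]
orientation: [0.0, 0.645, 0.764, 0.0]
wrist_force: [-0.8, -0.2, 4.4]
finger_gap: -0.0002
grip_force: 2.3
```

```bash
python3 -c "
from h import *
go([.5632,-.0886,.112]);ax()
im=imaging.read_camera('wrist');cv2.imwrite('pics/w6.png',im[:,:,::-1])"
```

```text
t 15.0 tcp [ 0.5631 -0.0883  0.1124] shift [-0.3  0.1  0.4] turn [ 0.001  0.    -0.   ] F [-0.78 -0.22  4.43] gap -0.00019215268963832988
t 15.0 axial mm 64.65 F -0.08
```

View pics/w6.png

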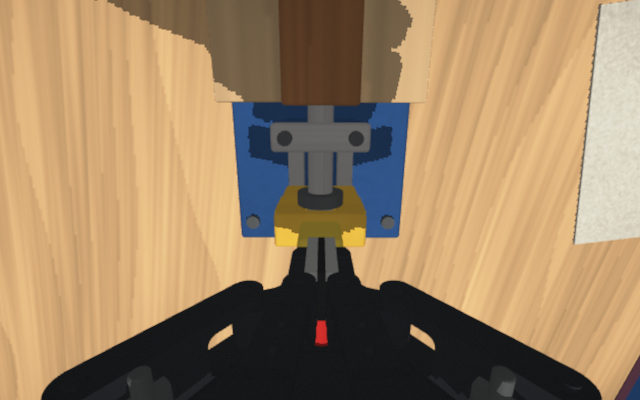

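Run:
```python
from h import *
P=imaging.camera_params('wrist');K=P["camera_matrix"];T=P["pose"]
a=np.radians(99.7);X=np.array([np.cos(a),np.sin(a),0]);Y=np.array([-X[1],X[0],0]);O=np.array([.574,-.152,0])
def pr(p):
    c=T[:3,:3].T@(p-T[:3,3]);q=K@[c[0],-c[1],-c[2]];return (q[:2]/q[2]).round(0)
tcp=telemetry.get_state()["tcp_pos"]
print("tcp",pr(tcp),"grasp",pr(tcp+[0,0,.019]))
for n,ax_,z in [("tab in top",71.3,.136),("tab out top",57.3,.136),("tab in base",71.3,.107),("collar in top",75.2,.107),("collar out top",53.2,.107),("collar in axis",75.2,.085),("tip at tab top",64.3,.137)]: print(n,pr(O+X*ax_/1000+[0,0,z]),pr(O+X*ax_/1000+Y*.011+[0,0,z]))
```

```text
tcp [320. 235.] grasp [320. 249.]
tab in top [320. 241.] [298. 241.]
tab out top [320. 266.] [299. 266.]
tab in base [320. 221.] [302. 221.]
collar in top [320. 215.] [302. 215.]
collar out top [320. 249.] [302. 249.]
collar in axis [320. 204.] [304. 204.]
tip at tab top [320. 255.] [298. 255.]
```

The fingers are fully shut and resting on top of the tab (tip edge at row ~238, which projects to z≈0.136). So the tips are about 24 mm above the nominal TCP, which also explains the narrow 24 mm knob grip. I'll open and go lower in guarded steps.

Request:
step_arm(moves=[[[0,0,-4],[0,0,0],10],[[0,0,-4],[0,0,0],20],[[0,0,-4],[0,0,0],30],[[0,0,-4],[0,0,0],44],[[0,0,-4],[0,0,0],44],[[0,0,0],[0,0,0],44],[[0,0,3],[0,0,0],44],[[0,0,5],[0,0,0],44]])

```text
clock: 15.72
tcp_pos: [0.5624, -0.0881, 0.1063]
orientation: [-0.0, 0.645, 0.764, -0.0]
wrist_force: [-1.2, 0.8, -0.2]
finger_gap: 0.0442
grip_force: 0.0
```

Request:
step_arm(moves=[[[0,0,2],[0,0,0],44],[[0,0,4],[0,0,0],44],[[0,0,4],[0,0,0],44]])

```text
clock: 15.97
tcp_pos: [0.5625, -0.0882, 0.1025]
orientation: [-0.0, 0.645, 0.764, -0.0]
wrist_force: [-0.4, 0.7, -0.4]
finger_gap: 0.0443
grip_force: 0.0
```

Request:
step_arm(moves=[[[0,0,2],[0,0,0],44],[[0,0,4],[0,0,0],44],[[0,0,4],[0,0,0],44]])

```text
clock: 16.22
tcp_pos: [0.5626, -0.0882, 0.0987]
orientation: [-0.0, 0.645, 0.764, -0.0]
wrist_force: [-0.9, 0.5, -0.1]
finger_gap: 0.0441
grip_force: 0.0
```

```bash
python3 -c "
from h import *
go([.5632,-.0886,.096]);ax()"
```

```text
t 16.2167 tcp [ 0.5626 -0.0882  0.0987] shift [-0.5  0.5  2.7] turn [-0. -0. -0.] F [-0.91  0.47 -0.07] gap 0.044070370362497016
t 16.22 axial mm 64.84 F 0.62
```

There's no contact at TCP z=0.0987, which is below the collar top, so the tips really are higher. I'll go down a little more and close.

Request:
step_arm(moves=[[[-0.4,0.5,3],[0,0,0],44],[[-0.4,0.5,4],[0,0,0],36],[[-0.4,0.5,4],[0,0,0],30],[[-0.4,0.5,4],[0,0,0],26],[[-0.4,0.5,4],[0,0,0],22],[[-0.4,0.5,4],[0,0,0],16],[[-0.4,0.5,4],[0,0,0],10],[[-0.4,0.5,4],[0,0,0],10]])

```text
clock: 16.88
tcp_pos: [0.5624, -0.0887, 0.0953]
orientation: [-0.0, 0.645, 0.764, -0.001]
wrist_force: [-6.0, -0.8, 5.2]
finger_gap: 0.0224
grip_force: 59.0
```

Request:
step_arm(moves=[[[0,0,0],[0,0,0],8],[[0,0,0],[0,0,0],8],[[0,0,0],[0,0,0],8]])

```text
clock: 17.13
tcp_pos: [0.5624, -0.0887, 0.0953]
orientation: [-0.0, 0.645, 0.764, -0.001]
wrist_force: [-5.9, -0.9, 5.6]
finger_gap: 0.0226
grip_force: 59.0
```

```bash
python3 -c "
from h import *
go([.5632,-.0886,.096]);ax()"
```

```text
t 17.1333 tcp [ 0.5624 -0.0887  0.0953] shift [-0.   0.8 -0.7] turn [-0.002  0.    -0.001] F [-5.87 -0.9   5.65] gap 0.022633257936970574
t 17.13 axial mm 64.35 F 0.1
```

The tab is gripped at 22.6 mm and 59 N. I'll centre out the side load and push the collar in. The float felt was about 11.7 mm.

Request:
step_arm(moves=[[[0,-0.7,-0.6],[0,0,0],8],[[0,-1.4,-1.3],[0,0,0],8],[[0.5,-1.4,-1.3],[0,0,0],8],[[1.0,-1.4,-1.3],[0,0,0],8],[[1.5,-1.4,-1.3],[0,0,0],8],[[2.0,-1.4,-1.3],[0,0,0],8],[[2.5,-1.4,-1.3],[0,0,0],8],[[3.0,-1.4,-1.3],[0,0,0],8]])

```text
clock: 17.8
tcp_pos: [0.5624, -0.0887, 0.0954]
orientation: [0.002, 0.645, 0.764, -0.002]
wrist_force: [3.0, -11.2, -13.1]
finger_gap: 0.0226
grip_force: 59.4
```

```bash
python3 -c "
from h import *
go([.5632,-.0886,.096]);ax()"
```

```text
t 17.8 tcp [ 0.5624 -0.0887  0.0954] shift [-0.1  0.8 -0.6] turn [-0.     0.005 -0.002] F [  3.   -11.25 -13.13] gap 0.022619713889822268
t 17.8 axial mm 64.4 F -11.59
```

Request:
step_arm(moves=[[[0.5,0,0],[0,0,0],8],[[1.0,0,0],[0,0,0],8],[[1.5,0,0],[0,0,0],8],[[2.0,0,0],[0,0,0],8],[[2.5,0,0],[0,0,0],8],[[3.0,0,0],[0,0,0],8],[[3.5,0,0],[0,0,0],8],[[4.0,0,0],[0,0,0],8]])

```text
clock: 18.47
tcp_pos: [0.562, -0.0861, 0.0954]
orientation: [0.003, 0.646, 0.763, -0.003]
wrist_force: [5.1, -14.5, -13.6]
finger_gap: 0.0222
grip_force: 59.3
```

```bash
python3 -c "
from h import *
go([.5632,-.0886,.096]);ax()"
```

```text
t 18.4667 tcp [ 0.562  -0.0861  0.0954] shift [-2.7  0.8 -0.6] turn [-0.001  0.007 -0.003] F [  5.11 -14.46 -13.65] gap 0.02219158591182462
t 18.47 axial mm 66.98 F -15.11
```

Request:
step_arm(moves=[[[0.4,0.2,0.4],[0,0,0],8],[[0.8,0.4,0.9],[0,0,0],8],[[1.2,0.4,0.9],[0,0,0],8],[[1.6,0.4,0.9],[0,0,0],8],[[2.0,0.4,0.9],[0,0,0],8],[[2.4,0.4,0.9],[0,0,0],8],[[2.8,0.4,0.9],[0,0,0],8],[[3.2,0.4,0.9],[0,0,0],8]])

```text
clock: 19.13
tcp_pos: [0.5615, -0.0832, 0.0954]
orientation: [0.003, 0.646, 0.763, -0.003]
wrist_force: [1.9, -14.1, -8.0]
finger_gap: 0.0224
grip_force: 60.0
```

```bash
python3 -c "
from h import *
go([.5632,-.0886,.096]);ax()"
```

```text
t 19.1333 tcp [ 0.5615 -0.0832  0.0954] shift [-5.6  0.8 -0.6] turn [-0.001  0.008 -0.003] F [  1.88 -14.1   -8.01] gap 0.022368577582626937
t 19.13 axial mm 69.88 F -14.22
```

Request:
step_arm(moves=[[[0.4,0,0],[0,0,0],8],[[0.8,0,0],[0,0,0],8],[[1.2,0,0],[0,0,0],8],[[1.6,0,0],[0,0,0],8],[[2.0,0,0],[0,0,0],8]])

```text
clock: 19.55
tcp_pos: [0.5612, -0.0813, 0.0954]
orientation: [0.003, 0.646, 0.763, -0.003]
wrist_force: [2.2, -15.2, -7.5]
finger_gap: 0.0225
grip_force: 60.0
```

```bash
python3 -c "
from h import *
go([.5632,-.0886,.096]);ax()"
```

```text
t 19.55 tcp [ 0.5612 -0.0813  0.0954] shift [-7.5  0.8 -0.5] turn [-0.001  0.008 -0.003] F [  2.2  -15.23  -7.46] gap 0.022455301158446687
t 19.55 axial mm 71.83 F -15.39
```

Request:
step_arm(moves=[[[0.4,0,0],[0,0,0],8],[[0.8,0,0],[0,0,0],8],[[1.2,0,0],[0,0,0],8],[[1.6,0,0],[0,0,0],8],[[2.0,0,0],[0,0,0],8]])

```text
clock: 19.97
tcp_pos: [0.5609, -0.0793, 0.0954]
orientation: [0.003, 0.646, 0.763, -0.003]
wrist_force: [1.9, -15.2, -8.0]
finger_gap: 0.0221
grip_force: 60.0
```

```bash
python3 -c "
from h import *
ax()"
```

```text
t 19.97 axial mm 73.84 F -15.33
```

Request:
step_arm(moves=[[[0.25,0,0],[0,0,0],8],[[0.5,0,0],[0,0,0],8],[[0.75,0,0],[0,0,0],8],[[1.0,0,0],[0,0,0],8]])

```text
clock: 20.3
tcp_pos: [0.5607, -0.0784, 0.0954]
orientation: [0.003, 0.646, 0.763, -0.003]
wrist_force: [0.7, -14.7, -7.7]
finger_gap: 0.0223
grip_force: 60.0
```

```bash
python3 -c "
from h import *
ax()"
```

```text
t 20.3 axial mm 74.83 F -14.63
```

Request:
step_arm(moves=[[[0.25,0,0],[0,0,0],8],[[0.5,0,0],[0,0,0],8],[[0.75,0,0],[0,0,0],8]])

```text
clock: 20.55
tcp_pos: [0.5606, -0.0776, 0.0954]
orientation: [0.003, 0.646, 0.763, -0.003]
wrist_force: [1.4, -15.4, -7.8]
finger_gap: 0.0221
grip_force: 60.0
```

```bash
python3 -c "
from h import *
ax()"
```

```text
t 20.55 axial mm 75.58 F -15.42
```

Request:
step_arm(moves=[[[0.2,0,0],[0,0,0],8],[[0.4,0,0],[0,0,0],8],[[0.6,0,0],[0,0,0],8]])

```text
clock: 20.8
tcp_pos: [0.5606, -0.0775, 0.0954]
orientation: [0.003, 0.646, 0.763, -0.003]
wrist_force: [1.4, -17.0, -8.9]
finger_gap: 0.0225
grip_force: 59.9
```

```bash
python3 -c "
from h import *
ax()"
```

```text
t 20.8 axial mm 75.71 F -16.98
```

Request:
step_arm(moves=[[[0.2,0,0],[0,0,0],8],[[0.4,0,0],[0,0,0],8],[[0.6,0,0],[0,0,0],8]])

```text
clock: 21.05
tcp_pos: [0.5605, -0.0774, 0.0954]
orientation: [0.004, 0.646, 0.763, -0.004]
wrist_force: [1.5, -18.8, -7.4]
finger_gap: 0.0224
grip_force: 59.9
```

```bash
python3 -c "
from h import *
ax()"
```

```text
t 21.05 axial mm 75.8 F -18.78
```

The stop is met at 75.7 mm, with about 4 N over the free sliding force. I'll press a little firmer to about 6 N.

Request:
step_arm(moves=[[[0.2,0,0],[0,0,0],8],[[0.4,0,0],[0,0,0],8],[[0.6,0,0],[0,0,0],8],[[0.7,0,0],[0,0,0],8]])

```text
clock: 21.38
tcp_pos: [0.5605, -0.0774, 0.0954]
orientation: [0.004, 0.646, 0.763, -0.004]
wrist_force: [2.0, -21.2, -8.8]
finger_gap: 0.0226
grip_force: 59.8
```

```bash
python3 -c "
from h import *
ax()"
```

```text
t 21.38 axial mm 75.84 F -21.19
```

Request:
step_arm(moves=[[[-1,0,0.2],[0,0,0],8],[[-2,0,0.4],[0,0,0],8],[[-3,0,0.5],[0,0,0],8],[[-4,0,0.5],[0,0,0],8],[[-4,0,0.5],[0,0,0],8]])

```text
clock: 21.8
tcp_pos: [0.5605, -0.0772, 0.0953]
orientation: [0.001, 0.645, 0.764, -0.001]
wrist_force: [0.3, -6.5, -2.7]
finger_gap: 0.0223
grip_force: 60.6
```

```bash
python3 -c "
from h import *
ax();print(telemetry.get_state()['wrist_force'])"
```

```text
t 21.8 axial mm 75.97 F -6.47
[ 0.28799143 -6.51074989 -2.74829662]
```

Request:
step_arm(moves=[[[-0.7,0,0],[0,0,0],8],[[-1.2,0,0],[0,0,0],8],[[-1.2,0,0],[0,0,0],20],[[-1.2,0,0],[0,0,0],30],[[-1.2,0,0],[0,0,0],40],[[-1.2,0,0],[0,0,0],48],[[-1.2,0,0],[0,0,0],48],[[-1.2,0,0],[0,0,0],48]])

```text
clock: 22.47
tcp_pos: [0.5604, -0.0758, 0.0952]
orientation: [0.0, 0.645, 0.764, 0.0]
wrist_force: [0.4, -0.7, -0.1]
finger_gap: 0.0481
grip_force: 0.0
```

Request:
step_arm(moves=[[[0,0,-5],[0,0,0],50],[[0,0,-15],[0,0,0],50],[[0,0,-30],[0,0,0],50],[[0,0,-50],[0,0,0],50],[[0,0,-70],[0,0,0],50],[[-30,0,-90],[0,0,0],50],[[-70,0,-100],[0,0,0],50],[[-74,0,-100],[0,0,0],50]])

```text
clock: 23.13
tcp_pos: [0.5756, -0.1547, 0.1992]
orientation: [0.005, 0.646, 0.763, 0.0]
wrist_force: [0.2, 0.2, 0.6]
finger_gap: 0.0497
grip_force: 0.0
```

Request:
step_arm(moves=[[[0,0,0],[0,0,0],50],[[0,0,0],[0,0,0],50],[[0,0,0],[0,0,0],50],[[0,0,0],[0,0,0],50]])

```text
clock: 23.47
tcp_pos: [0.5721, -0.1479, 0.1946]
orientation: [-0.001, 0.644, 0.765, -0.0]
wrist_force: [-0.6, 0.3, -1.1]
finger_gap: 0.0501
grip_force: 0.0
```

Run:
```python
from h import *
go([.574,-.152,.19])
meas()
im=imaging.read_camera('wrist');cv2.imwrite('pics/w7.png',im[:,:,::-1])
```

```text
t 23.4667 tcp [ 0.5721 -0.1479  0.1946] shift [-4.3  1.2  4.6] turn [-0.001 -0.001  0.001] F [-0.55  0.26 -1.14] gap 0.05007434497010678
t 23.52 axial mm 4.29 F -0.43
rows [83, 92, 93]
disc 87.7 collar 87.3 gap 0.3
```

View pics/w7.png

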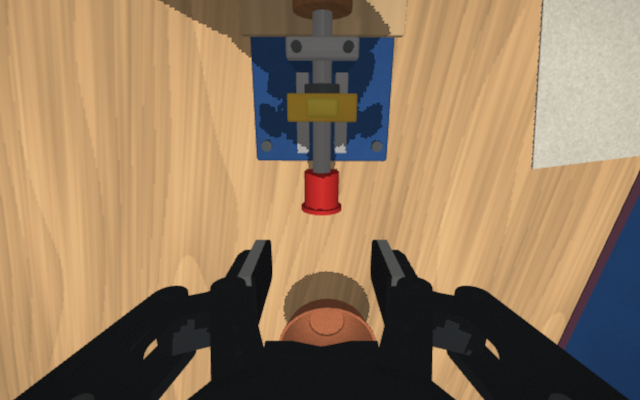

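The collar (rows 93–121) sits against the disc with no visible gap, moved in about 12 mm. The gripper is clear.

```bash
python3 -c "
from workcell import env
print(env.hand_in())"
```

```text
the job is handed in; nothing more can be done
None
```

I handed the job in at about 23.5 s: I felt the inner stop at about 5 N, met the collar at about 3.7 N without moving it, then slid it in about 11.5 mm and left it holding the roller on the stop with about 6 N and no visible float (forces estimated after subtracting drag).

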